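# Pack the reference sands into their fitted holder

### The job

Put the three glass sample jars back in the holder, each upright and right down in the foam pocket that is cut for its width, and then set the clear dust cover over them so that it stands flat on the wooden plinth all round. The two narrow vials look much like the jars but do not belong to the set: leave them standing where they are.

Things in the scene. Friction and masses are not known exactly. Their poses are not given: they have to be found in the camera images.
- holder: the sample holder, fixed to the desk: a flat wooden plinth 238 (its x) x 110 (its y) x 8 mm with a row of three grey square foam inserts along its x, kept by a low aluminium kerb (200 x 72 mm outside, top 19 mm above the desk; inserts' tops at 36 mm). Origin: centre of the plinth's underside, on the desk; z up. The cover stands on the free wooden margin round the kerb, 8 mm above the desk
- cover: the clear plastic dust cover, loose, standing empty on the desk: a box open below, outside 220 (x) x 92 (y) x 88 mm, inside 214 x 86 x 84 mm, 0.26 kg. Lift it by the black bar handle over its middle: 94 mm along x, 12 mm wide, 105 to 118 mm above the lower rim, 17 mm gap below it. It has 7 mm play round the kerb. Origin: centre of its open underside; z up. Alike when turned half round
- jar_1: the medium of the three glass sample jars, loose, upright: 42 mm across, 62 mm high, black screw lid. Grip it in its upper half: 20 mm of it go into the pocket. Origin: centre of its underside; z up along its axis. In the way: a white foam box at the back (front corner x 0.61, y 0.21, 0.24 to 0.45 m up) and an open carton right of the desk (to 0.34 m)
- jar_2: the small of the three glass sample jars, loose, upright: 34 mm across, 50 mm high, white screw lid. Grip it in its upper half: 20 mm of it go into the pocket. Origin: centre of its underside; z up along its axis
- jar_3: the large of the three glass sample jars, loose, upright: 48 mm across, 70 mm high, red screw lid. Grip it in its upper half: 20 mm of it go into the pocket. Origin: centre of its underside; z up along its axis
- insert_medium: the foam insert with the medium pocket, fixed in the holder: 64 x 64 x 28 mm, with one round blind pocket 46 mm across at its centre (20 mm deep, its mouth widened by a 5 mm lead-in at 45 degrees all round, floor 8 mm above the insert's underside). Origin: centre of its underside, 8 mm above the desk; its x along the holder's row; z up. The three inserts change places in the row
- insert_small: the foam insert with the small pocket, fixed in the holder: 64 x 64 x 28 mm, with one round blind pocket 38 mm across at its centre (20 mm deep, its mouth widened by a 5 mm lead-in at 45 degrees all round, floor 8 mm above the insert's underside). Origin: centre of its underside, 8 mm above the desk; its x along the holder's row; z up. The three inserts change places in the row
- insert_large: the foam insert with the large pocket, fixed in the holder: 64 x 64 x 28 mm, with one round blind pocket 52 mm across at its centre (20 mm deep, its mouth widened by a 5 mm lead-in at 45 degrees all round, floor 8 mm above the insert's underside). Origin: centre of its underside, 8 mm above the desk; its x along the holder's row; z up. The three inserts change places in the row
- vial_1: a narrow sample vial with a white screw lid, 22 mm across, 50 mm high, loose, upright; a look-alike of the jars that stays where it is. Origin: centre of its underside; z up
- vial_2: a narrow sample vial with a black screw lid, 22 mm across, 50 mm high, loose, upright; a look-alike of the jars that stays where it is. Origin: centre of its underside; z up
Not all that is in view belongs to the job. What is shaped like the vial_1 but orange or pink is not meant.

How it is judged:
On the way:
1. all three jars stand released and fully down in their own pockets, the cover still off (horizontal distance between jar_1 and insert_medium below 0.008 m and z of jar_1 in the frame of insert_medium below 0.013 m and angle between each of jar_1, jar_2, jar_3's own z axis and vertical below 0.15 rad and horizontal distance between jar_2 and insert_small below 0.008 m and z of jar_2 in the frame of insert_small below 0.013 m and horizontal distance between jar_3 and insert_large below 0.008 m and z of jar_3 in the frame of insert_large below 0.013 m and linear speed of each of jar_1, jar_2, jar_3 below 0.02 m/s and contact force between each of jar_1, jar_2, jar_3 and the fingers below 0.1 N and horizontal distance between cover and holder above 0.1 m), for 0.2 s.
At the end, for the whole second after the job is handed in: Each jar upright (0.15 rad), within 8 mm of its own pocket's middle and within 5 mm of its floor; cover level (0.05 rad), down on the plinth (3 mm), centred within 15 mm, parallel within 0.15 rad either way round; both vials upright within 25 mm of their start; all released and at rest (horizontal distance between jar_1 and insert_medium below 0.008 m and z of jar_1 in the frame of insert_medium below 0.013 m and angle between each of jar_1, jar_2, jar_3's own z axis and vertical below 0.15 rad and horizontal distance between jar_2 and insert_small below 0.008 m and z of jar_2 in the frame of insert_small below 0.013 m and horizontal distance between jar_3 and insert_large below 0.008 m and z of jar_3 in the frame of insert_large below 0.013 m and linear speed of each of jar_1, jar_2, jar_3, cover below 0.02 m/s and z of cover in the frame of holder below 0.011 m and horizontal distance between cover and holder below 0.015 m and angle between the x axis of cover and the x axis of holder, either way round below 0.15 rad and angle between cover's own z axis and vertical below 0.05 rad and distance of each of vial_1, vial_2 from where it was at the start of the episode below 0.025 m and angle between each of vial_1, vial_2's own z axis and vertical below 0.3 rad); the robot touches nothing.
It fails at once if vial_1 is moved by more than 25 mm or knocked over (distance of vial_1 from where it was at the start of the episode above 0.025 m or angle between vial_1's own z axis and vertical above 0.3 rad).
It fails at once if vial_2 is moved by more than 25 mm or knocked over (distance of vial_2 from where it was at the start of the episode above 0.025 m or angle between vial_2's own z axis and vertical above 0.3 rad).
It fails at once if jar_1 is laid over (angle between jar_1's own z axis and vertical above 0.8 rad).
It fails at once if jar_2 is laid over (angle between jar_2's own z axis and vertical above 0.8 rad).
It fails at once if jar_3 is laid over (angle between jar_3's own z axis and vertical above 0.8 rad).
It also fails if it takes over 125 s, if anything falls off the work surface, if the arm or the gripper's body presses on something with over 40 N, if the wrist force passes 120 N, or if a joint passes its speed limit or range.

### The arm

A 7-joint arm with a two-finger parallel gripper is mounted at the origin on a cart in front of the work surface, level with it; the furniture and walls round the work are solid. World frame = base frame: x ahead of the robot, y to its left, z up, the work surface at z = 0. Lengths are in m, angles in rad, forces in N, time in s.
With the tool pointing down it reaches from about 0.4 to 0.875 m from the base axis. Payload 6.5 kg.
Tool frame: the origin (TCP) lies midway between the tips of the shut fingers; the grasp point (between the pads) lies 19 mm behind it; z points along the fingers, y is the line along which they close (so a half turn about z gives the same grasp; the last joint's range is limited). The gripper opens to 85 mm and grips with 20 to 120 N. Pads are 22 mm wide; open, the fingers measure 114 mm over their backs; the gripper's body (76 mm by 85 mm) begins 54 mm behind the grasp point. The pads swing forward as they close: fully open they stand 13 mm farther back than shut.
Start: joints at [-1.341, 0.536, -0.004, 1.538, 0.003, 1.067, -0.071], TCP at [0.189, 0.622, 0.231] pointing down, gripper open.
Joint ranges: [-2.7, 2.7], [-0.37, 2.16], [-1.27, 1.26], [0.24, 2.4], [-1.31, 4.45], [0.19, 1.91], [-2.76, 2.76]. Speed limits (rad/s): [2.39, 2.39, 3.14, 3.14, 3.14, 3.14, 3.14].

### API

Orientations are given as a unit quaternion [x, y, z, w].
In Python, from workcell import robot gives the robot as it stands.
- The arm moves only by the shell command python3 -m crank 'ROWS' [OPENING] [FORCE]. ROWS is text: rows parted by semicolons, each of 6 numbers parted by spaces: the shift along the world's x, y, z in units of 30 mm (1.0 is 30 mm), then the turn, a rotation vector about the world's x, y, z in units of 8 degrees (1.0 is 8 degrees). A call has 1 to 5 rows; each row shifts and turns the commanded pose from where the row before left it; what a row does not reach is not made up. A row lasts 1/8 s, in which the tool goes at most 62.5 mm and 10.7 degrees, less where a joint would pass 70% of its speed; a pose out of reach is approached as far as the arm can. A call with a number of a shift or a turn outside -1 to 1 is refused whole. A call with a gripper value outside its range is refused whole. OPENING is the closure, from -1 (fully open) to 1 (shut), set as the call begins (- or left out, the last holds). The fingers move at their own pace and stop on an object; FORCE is the grip in N (left out, the last holds). Time passes only in rows, so rows that do not move let the fingers close. It gives the time, the measured TCP pose, the force, the opening and the grip force at its end, in the units of the state.
- robot.observe(): the state, without advancing time (a new reading comes with each control period).
- robot.grab_frame(name): name is "scene" or "side" or "wrist"; returns a dict with "color" (400x640x3 uint8, blue, green, red), "vfov" (degrees; the focal length in pixels is half the picture's height over the tangent of half this angle, whatever the lens; pixels are square), "cx", "cy" (the principal point, pixels), "eye" and "rotation" of the camera in the world; the wrist camera has in their place "hand_eye" (4x4, takes a point from camera to tool coordinates, whose origin is the TCP and whose axes are the flange's). Camera axes: x right, y up, looking along -z (the intrinsics and any distortion apply to the point x, -y, -z); pixel columns grow to the right and rows downward; lengths in m; the calibration is good to about 2 mm. A picture is of the moment at which its call begins: read the wrist's pose just before it. There is no depth.
- robot.close_job(): hands the job in; it is judged then, once.
The state is a dict: "t": time; "qpos": joint angles; "joint_velocities": joint speeds; "tau": joint torques, N m; "eef_pos": TCP position; "ee_rot": TCP orientation; "wrist_force": force on the tool from outside, world axes, zero at the start; "moment": the same for the moment, N m; "gripper_width": opening from 0.0 (shut) to 1.0 (fully open); "gripper_force": force on a finger pad.
Only numpy, scipy, OpenCV 4.12 (cv2) and the standard library are available. Lean on these libraries where they do the work, as an engineer would, in place of code of your own. Each camera call takes 0.05 s, during which the arm holds its last target. There are 200 camera calls.

## Working session

There is one attempt and no reset: what is moved stays moved. The work goes in short steps, Python scripts to look and compute and a shell command to move; the robot and the scene stay as the last step left them, time stands still between calls to the robot, and variables do not carry over. Pictures are saved under pics/ and viewed, at most 18 in all, crops included, and the job is handed in when it is done.

```bash
ls; mkdir -p pics
python3 - <<'E'
from workcell import robot
import cv2
print(robot.observe())
for n in("scene","side","wrist"):
    f=robot.grab_frame(n); cv2.imwrite(f"pics/{n}0.png",f["color"])
    print(n,{k:v for k,v in f.items() if k!="color"})
E
```

```text
pics
{'t': 0.0, 'qpos': array([-1.34120648,  0.53723309, -0.00443657,  1.53884835,  0.00258774,
        1.06730351, -0.07122261]), 'joint_velocities': array([ 0.00083194, -0.00117479, -0.00015207,  0.00098649,  0.0001339 ,
        0.00070941, -0.00053307]), 'tau': array([-6.32333285e-04, -5.83410501e+01,  1.04837526e+00, -2.59105146e+01,
        1.23294609e-02,  9.69525048e-03,  9.36094295e-06]), 'eef_pos': array([0.18930389, 0.6211655 , 0.23037941]), 'ee_rot': array([ 1.47335742e-01,  9.89086134e-01, -8.90412927e-04, -7.14342271e-05]), 'wrist_force': array([-0.18701711, -0.91134797,  0.05018004]), 'moment': array([ 0.01571296, -0.01943804, -0.00583692]), 'gripper_force': 0.0, 'gripper_width': 1.0058169654792253}
scene {'vfov': 53.558812167391835, 'cx': 319.12723040222204, 'cy': 196.17831535498945, 'eye': array([ 0.01445701, -0.09651954,  0.67783925]), 'rotation': array([ 0.31572744, -0.19490814, -0.48457663,  0.79215686])}
side {'vfov': 44.18695184251766, 'cx': 326.2164261258327, 'cy': 209.8864497202857, 'eye': array([0.12797462, 0.95234826, 0.43069143]), 'rotation': array([-0.11798885,  0.53398338,  0.81435735, -0.19432571])}
wrist {'vfov': 58.13798371366815, 'cx': 316.58186270011225, 'cy': 203.8902396091849, 'hand_eye': array([[ 2.67183622e-04,  9.60366728e-01,  2.78739440e-01,
         7.02003418e-02],
       [ 9.99999859e-01, -1.28882912e-04, -5.14490249e-04,
         6.06064525e-04],
       [-4.58174567e-04,  2.78739539e-01, -9.60366628e-01,
        -1.42516370e-01],
       [ 0.00000000e+00,  0.00000000e+00,  0.00000000e+00,
         1.00000000e+00]])}
```

View pics/scene0.png

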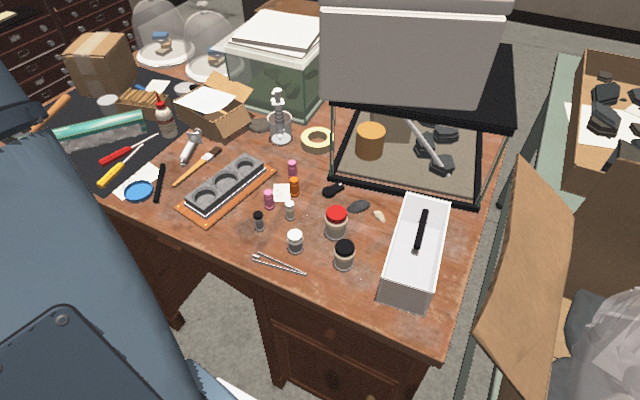

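View pics/side0.png

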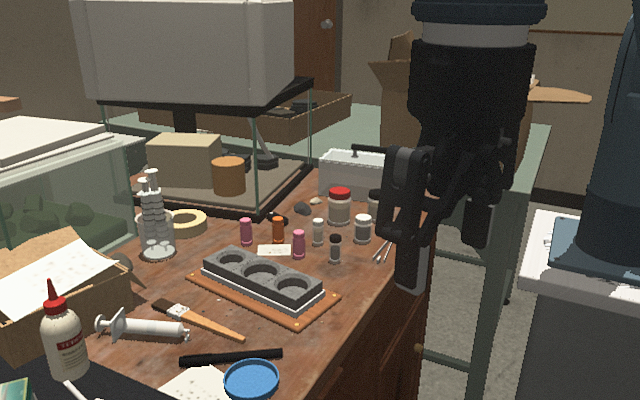

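Scene view: the red lid (large jar) is at (337,213), the black lid (medium) at (344,247) and the white lid (small) at (295,236). The look-alikes are the white vial (290,204), the black vial (258,215), and the pink and orange vials at (292,165), (295,181) and (269,193). The cover handle is at (421,230), and the holder is at about (226,186). In the side view the red lid is at (340,191), white at (363,217), and the vials at (318,222) and (335,238).

```bash
cat > h.py <<'E'
import numpy as np, cv2
from scipy.spatial.transform import Rotation as R
from workcell import robot
def cam(name):
    s=robot.observe(); f=robot.grab_frame(name); im=f["color"]
    fl=im.shape[0]/2/np.tan(np.radians(f["vfov"])/2)
    if name=="wrist":
        T=np.eye(4);T[:3,:3]=R.from_quat(s["ee_rot"]).as_matrix();T[:3,3]=s["eef_pos"]
        M=T@f["hand_eye"]; rot,eye=M[:3,:3],M[:3,3]
    else: rot,eye=R.from_quat(f["rotation"]).as_matrix(),f["eye"]
    return dict(im=im,fl=fl,cx=f["cx"],cy=f["cy"],rot=rot,eye=eye)
def ray(c,p):
    p=np.atleast_2d(p).astype(float)
    d=np.c_[(p[:,0]-c["cx"])/c["fl"],-(p[:,1]-c["cy"])/c["fl"],-np.ones(len(p))]@c["rot"].T
    return d/np.linalg.norm(d,axis=1)[:,None]
def plane(c,p,z):
    d=ray(c,p); return c["eye"]+d*((z-c["eye"][2])/d[:,2])[:,None]
def tri(obs):   # [(cam,pixel)...] -> point, worst ray distance
    A=np.zeros((3,3));b=np.zeros(3);L=[]
    for c,p in obs:
        d=ray(c,p)[0];P=np.eye(3)-np.outer(d,d);A+=P;b+=P@c["eye"];L.append((P,c["eye"]))
    x=np.linalg.solve(A,b); return x,max(np.linalg.norm(P@(x-e)) for P,e in L)
def proj(c,x):
    q=(np.atleast_2d(x)-c["eye"])@c["rot"]
    return np.c_[c["cx"]+c["fl"]*q[:,0]/-q[:,2],c["cy"]+c["fl"]*q[:,1]/q[:,2]]
def pose():
    s=robot.observe(); print("t",round(s["t"],2),"tcp",s["eef_pos"].round(4),"rv",(R.from_quat(s["ee_rot"])*R.from_quat([0,1,0,0]).inv()).as_rotvec(degrees=True).round(2),"w",round(s["gripper_width"],2),"q",s["qpos"].round(2))
E
python3 - <<'E'
from h import *
np.set_printoptions(suppress=True,precision=4)
a=cam("scene");b=cam("side")
for n,p,q in [("red",(337,213),(340,191)),("white",(295,235),(363,217)),("vw",(290,203),(318,221)),("vb",(258,214),(335,238))]: print(n,*tri([(a,p),(b,q)]))
print("black",plane(a,(344,247),.062)); print("handle ends",plane(a,[(425,211),(416,249)],.118))
print("holder corners z8",plane(a,[(179,208),(209,224),(277,175),(243,155)],.008))
print("pockets z36",plane(a,[(202,203),(226,187),(251,171)],.036))
print("pink/orange",plane(a,[(292,162),(295,180),(269,192)],.05))
cv2.imwrite("pics/crop1.png",cv2.resize(a["im"][140:320,170:460],None,fx=2.7,fy=2.7,interpolation=cv2.INTER_CUBIC))
pose()
E
```

```text
red [0.506  0.1114 0.0682] 9.42850742194938e-05
white [0.4312 0.168  0.0491] 0.0007882447907500412
vw [0.5004 0.2202 0.0484] 0.0010091023739523576
vb [0.4441 0.2653 0.0468] 0.0006099885985655071
black [[0.4392 0.0648 0.062 ]]
handle ends [[ 0.5462 -0.051   0.118 ]
 [ 0.4536 -0.0626  0.118 ]]
holder corners z8 [[0.4048 0.4568 0.008 ]
 [0.3982 0.3671 0.008 ]
 [0.5994 0.3159 0.008 ]
 [0.6237 0.4332 0.008 ]]
pockets z36 [[0.423  0.3987 0.036 ]
 [0.4876 0.3815 0.036 ]
 [0.5586 0.3608 0.036 ]]
pink/orange [[0.6176 0.2817 0.05  ]
 [0.5673 0.2451 0.05  ]
 [0.5079 0.2774 0.05  ]]
t 0.25 tcp [0.1894 0.6215 0.2309] rv [ -0.05   0.   -16.95] w 1.0 q [-1.34  0.54 -0.    1.54  0.    1.07 -0.07]
```

View pics/crop1.png

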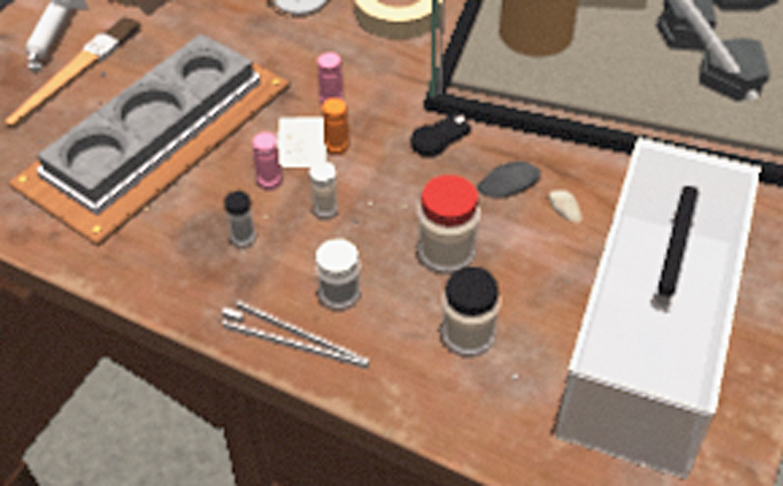

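The crop confirms the choice: the red, black and white-lidded jars are clearly wider than the grey vials at crop (323,190) and (240,220). The small pocket looks to be at the far end of the row. I'll move over the holder for a close view.

```bash
python3 -m crank '1 -1 .4 0 0 0;1 -1 .4 0 0 0;1 -1 .4 0 0 0;1 -1 .3 0 0 0' -1 40; python3 -m crank '1 -1 .3 0 0 0;1 -1 .2 0 0 0;1 -1 0 0 0 0;0 0 0 0 0 0;0 0 0 0 0 0'
python3 - <<'E'
from h import *
pose(); c=cam("wrist"); cv2.imwrite("pics/w1.png",c["im"]); import pickle; pickle.dump(c,open("w1.pkl","wb"))
E
```

```text
t: 0.75
eef_pos: [0.3105, 0.5008, 0.2768]
ee_rot: [0.147, 0.989, 0.0, 0.0]
wrist_force: [-0.0, 0.8, 0.4]
gripper_width: 0.999
gripper_force: 0.0
t: 1.38
eef_pos: [0.3989, 0.4122, 0.2912]
ee_rot: [0.147, 0.989, 0.0, -0.0]
wrist_force: [-1.0, -0.1, 0.1]
gripper_width: 1.0
gripper_force: 0.0
t 1.38 tcp [0.3989 0.4122 0.2912] rv [ 1.000e-02  4.000e-02 -1.693e+01] w 1.0 q [-0.94  0.35  0.08  1.68 -0.03  1.11  0.42]
```

View pics/w1.png

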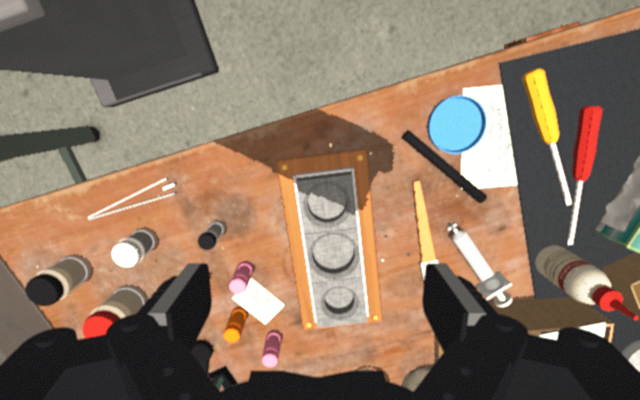

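Wrist view: the holder is clear, with pockets at (327,203), (333,252) and (341,299). The far one is smallest. The jars are at lower left, the black vial at (212,235). Next I'll zoom in and measure the pockets.

Run:
```python
from h import *
import pickle
c=pickle.load(open("w1.pkl","rb"));im=c["im"]
hsv=cv2.cvtColor(im,cv2.COLOR_BGR2HSV)
cr=cv2.resize(im[145:335,270:390],None,fx=3,fy=3,interpolation=cv2.INTER_CUBIC)
m=((hsv[...,1]<60)*255).astype(np.uint8)[145:335,270:390]
e=cv2.Canny(cv2.GaussianBlur(im,(3,3),0),40,110)[145:335,270:390]
st=np.hstack([cr[:570,:]]+[cv2.cvtColor(cv2.resize(x,None,fx=3,fy=3,interpolation=0),cv2.COLOR_GRAY2BGR)[:, :] for x in (e,)])
cv2.imwrite("pics/w1c.png",st)
```

```text
(no output)
```

View pics/w1c.png

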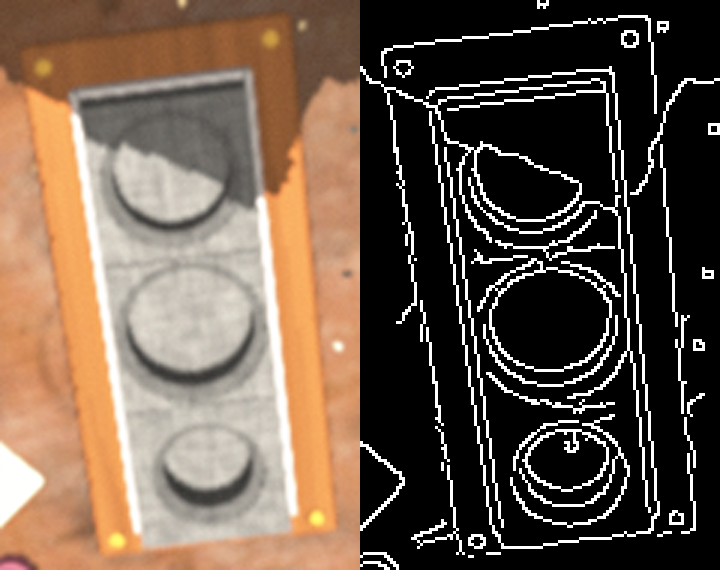

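Run:
```python
from h import *
import pickle
np.set_printoptions(suppress=True,precision=4)
c=pickle.load(open("w1.pkl","rb"))
f=lambda p:np.array(p)/3+[270,145]
s=plane(c,f([(43,67),(270,39),(316,518),(117,541)]),.008); print(s,s.mean(0))
ax=(s[2]+s[3]-s[0]-s[1])[:2]; print("yaw",np.degrees(np.arctan2(ax[1],ax[0])), np.linalg.norm(ax)/2)
u=np.r_[ax/np.linalg.norm(ax),0]; o=s.mean(0)
im=cv2.resize(c["im"],None,fx=3,fy=3,interpolation=cv2.INTER_CUBIC)
t=np.linspace(0,2*np.pi,60);v=np.array([-u[1],u[0],0])
for k,r in((-1,.023),(0,.026),(1,.019)):
    ctr=o+u*k*.064; print(k,ctr)
    for rr,z in((r+.005,.036),(r,.031),(r,.016)):
        P=ctr*[1,1,0]+[0,0,z]+rr*(np.cos(t)[:,None]*u+np.sin(t)[:,None]*v)
        cv2.polylines(im,[np.round(proj(c,P)*3).astype(int)],True,(0,0,255) if z>.02 else (255,0,0),1)
for a,b,z in((.119,.055,.008),(.1,.036,.019)):
    P=o*[1,1,0]+[0,0,z]+np.array([[-1,-1],[1,-1],[1,1],[-1,1]])@np.array([a*u,b*v]); cv2.polylines(im,[np.round(proj(c,P)*3).astype(int)],True,(0,255,0),1)
cv2.imwrite("pics/w1d.png",im[435:1005,810:1170])
```

```text
[[0.3952 0.3739 0.008 ]
 [0.4107 0.4635 0.008 ]
 [0.6269 0.4271 0.008 ]
 [0.6121 0.3375 0.008 ]] [0.5112 0.4005 0.008 ]
yaw -9.542077305266613 0.2196149266166354
-1 [0.4481 0.4111 0.008 ]
0 [0.5112 0.4005 0.008 ]
1 [0.5743 0.3899 0.008 ]
```

View pics/w1d.png

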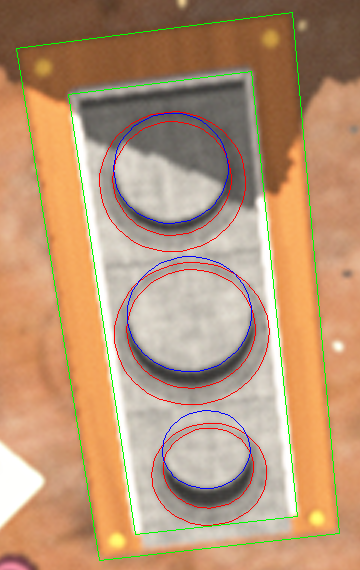

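Medium pocket is near, large is in the middle, small is far. But the scene view disagrees by about 2 cm, so I'll check with a second wrist view from elsewhere that also covers the jars.

```bash
python3 -m crank '.2 -1 0 0 0 0;.2 -1 0 0 0 0;.2 -1 0 0 0 0;.1 -1 0 0 0 0;0 -1 0 0 0 0' ; python3 -m crank '0 0 0 0 0 0;0 0 0 0 0 0;0 0 0 0 0 0'
python3 - <<'E'
from h import *
import pickle
pose(); c=cam("wrist"); pickle.dump(c,open("w2.pkl","wb")); cv2.imwrite("pics/w2.png",c["im"])
E
```

```text
t: 2.05
eef_pos: [0.4199, 0.2621, 0.2913]
ee_rot: [0.146, 0.989, 0.0, -0.0]
wrist_force: [-0.7, -0.7, -0.1]
gripper_width: 1.004
gripper_force: 0.0
t: 2.42
eef_pos: [0.42, 0.2633, 0.2912]
ee_rot: [0.146, 0.989, 0.0, -0.0]
wrist_force: [0.3, 0.3, 0.2]
gripper_width: 0.999
gripper_force: 0.0
t 2.42 tcp [0.42   0.2633 0.2912] rv [ 2.000e-02  1.000e-02 -1.681e+01] w 1.0 q [-0.77  0.2   0.14  1.88 -0.03  1.06  0.66]
```

View pics/w2.png

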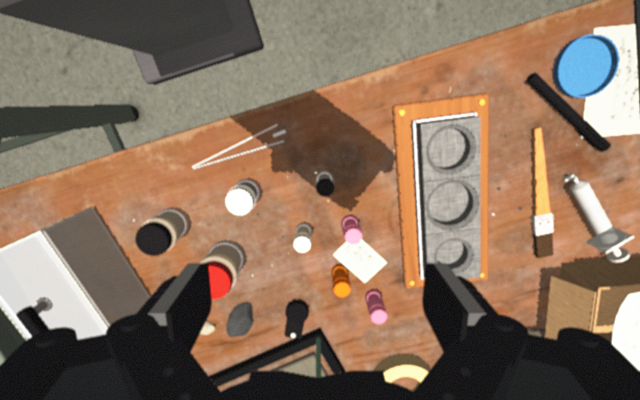

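Second wrist view: lids red (217,281), white (239,201), black (155,238). Vials at (302,243) and (325,183). Screws at (403,112), (482,102), (482,275) and (409,282).

```bash
cat >> h.py <<'E'
def blob(c,p,kind,r=9):
    """centroid of the coloured blob around pixel p"""
    h=cv2.cvtColor(c["im"],cv2.COLOR_BGR2HSV).astype(int);H,S,V=h[...,0],h[...,1],h[...,2]
    m={"yellow":(H>=20)&(H<=34)&(S>130)&(V>120),"red":((H<6)|(H>174))&(S>170)&(V>110),"white":(S<25)&(V>195),"black":(V<48)}[kind].astype(np.uint8)
    x0,y0=int(p[0])-r,int(p[1])-r; w=np.zeros_like(m);w[max(y0,0):y0+2*r+1,max(x0,0):x0+2*r+1]=m[max(y0,0):y0+2*r+1,max(x0,0):x0+2*r+1]
    n,l,s,ce=cv2.connectedComponentsWithStats(w)
    i=1+np.argmax(s[1:,4]); return ce[i],s[i].tolist()
E
python3 - <<'E'
from h import *
import pickle
np.set_printoptions(suppress=True,precision=4)
a=pickle.load(open("w1.pkl","rb"));b=pickle.load(open("w2.pkl","rb"));f=lambda p:np.array(p)/3+[270,145]
S=[]
for p,q in zip(f([(43,67),(270,39),(316,518),(117,541)]),[(403,112),(482,102),(482,275),(409,282)]):
    try:pb,sb=blob(b,q,"yellow",6)
    except Exception as e: pb,sb=q,"click"
    try:pa,sa=blob(a,p,"yellow",6)
    except Exception as e: pa,sa=p,"click"
    x,e=tri([(a,pa),(b,pb)]);S.append(plane(b,pb,.008)[0]);print("screw",pa.round(1),np.round(pb,1),sa,sb,x,e,"A",plane(a,pa,.008)[0],"B",S[-1])
S=np.array(S);ax=(S[2]+S[3]-S[0]-S[1])[:2];print("B mean",S.mean(0),np.degrees(np.arctan2(ax[1],ax[0])))
for k,p,q,z in(("red",(97,325),(217,281),.07),("white",(124,255),(239,201),.05),("black",(43,289),(155,238),.062)):
    pa,sa=blob(a,p,k,20);pb,sb=blob(b,q,k,22);print(k,pa,sa,pb,sb,tri([(a,pa),(b,pb)]),plane(b,pb,z))
E
```

```text
screw [284.3 167.3] [401.7 112.3] click [399, 109, 6, 7, 33] [0.395  0.3739 0.0081] 0.00019540159073009835 A [0.3952 0.3739 0.008 ] B [0.3948 0.3739 0.008 ]
screw [359.  157.5] [481.7 101.9] [359, 157, 1, 2, 2] [479, 99, 6, 7, 31] [0.4093 0.4623 0.0115] 0.00015997591512246123 A [0.4098 0.4625 0.008 ] B [0.4099 0.4638 0.008 ]
screw [375.2 317.2] [482.  274.7] [373, 315, 5, 5, 20] [481, 273, 3, 5, 13] [0.6247 0.4272 0.0103] 1.6694541052652784e-05 A [0.6262 0.4271 0.008 ] B [0.6262 0.4279 0.008 ]
screw [308.4 324.8] [411.6 282.9] [306, 323, 6, 5, 21] [410, 281, 4, 5, 17] [0.6106 0.3371 0.0088] 7.133052480680391e-05 A [0.611  0.3369 0.008 ] B [0.6112 0.3372 0.008 ]
B mean [0.5105 0.4007 0.008 ] -9.513798501037884
red [ 96.3272 325.8004] [83, 314, 30, 25, 541] [218.1686 281.2149] [208, 264, 24, 35, 605] (array([0.4942, 0.1325, 0.0925]), np.float64(0.0044772268183860715)) [[0.5087 0.1221 0.07  ]]
white [124.5108 254.7456] [111, 243, 28, 24, 511] [238.6365 201.527 ] [225, 188, 28, 27, 575] (array([0.4323, 0.1702, 0.0494]), np.float64(0.00010361530235380519)) [[0.4321 0.1704 0.05  ]]
black [ 45.1446 288.8985] [27, 275, 36, 29, 650] [153.6174 238.3699] [137, 223, 34, 31, 792] (array([0.4443, 0.0641, 0.0532]), np.float64(9.347104198370616e-05)) [[0.4422 0.0692 0.062 ]]
```

Both wrist views agree: holder centre (0.5105, 0.4006), yaw -9.5°; plinth about 9 mm high, and the white lid about 49 mm. I'll move closer over the jars and measure them again.

```bash
python3 -m crank '0 -1 -.9 0 0 .3;0 -1 -.9 0 0 .3;0 -1 -.9 0 0 .3;0 0 0 0 0 0;0 0 0 0 0 0'
python3 - <<'E'
from h import *
import pickle
np.set_printoptions(suppress=True,precision=4)
pose(); c=cam("wrist"); pickle.dump(c,open("w3.pkl","wb")); cv2.imwrite("pics/w3.png",c["im"])
print(proj(c,[[.432,.17,.05],[.441,.067,.062],[.507,.114,.07]]))
E
```

```text
t: 3.1
eef_pos: [0.4209, 0.173, 0.2107]
ee_rot: [0.085, 0.996, 0.0, 0.0]
wrist_force: [-1.1, 0.4, 0.4]
gripper_width: 1.0
gripper_force: 0.0
t 3.1 tcp [0.4209 0.173  0.2107] rv [ 0.05 -0.04 -9.71] w 1.0 q [-0.63  0.23  0.16  2.06 -0.05  0.85  0.96]
[[314.4263 196.6985]
 [198.183  229.7978]
 [266.3142 293.7091]]
```

View pics/w3.png

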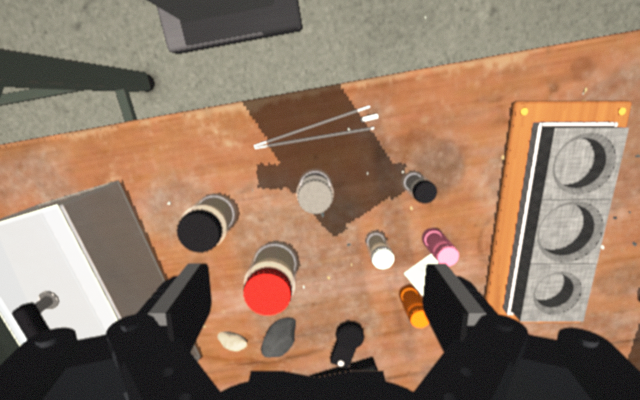

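Third wrist view: the white lid (316,193), black lid (200,231) and red lid (267,292) match the predictions. White vial at (382,260), black vial at (425,190).

Run:
```python
from h import *
import pickle
np.set_printoptions(suppress=True,precision=4)
a=pickle.load(open("w1.pkl","rb"));b=pickle.load(open("w2.pkl","rb"));c=pickle.load(open("w3.pkl","rb"))
rc,s=blob(c,(267,292),"red",26);print(rc,s,plane(c,rc,.07))
kc,s=blob(c,(200,231),"black",25);kb,_=blob(b,(155,238),"black",22);print(kc,s,plane(c,kc,.062),tri([(b,kb),(c,kc)]))
wb,_=blob(b,(239,201),"white",22);print(plane(c,(316,192),.05),tri([(b,wb),(c,(316,192))]))
wa,_=blob(a,(97,325),"red",20);print(tri([(a,wa),(c,rc)]))
for z,p in((.05,(382,259)),(.05,(425,190))):print("vial",plane(c,p,z))
```

```text
[266.9025 292.9599] [244, 271, 47, 44, 1620] [[0.5064 0.1147 0.07  ]]
[199.9862 229.7745] [179, 211, 42, 40, 869] [[0.4412 0.0685 0.062 ]] (array([0.4433, 0.0661, 0.0563]), np.float64(0.0003173256695724008))
[[0.4281 0.1721 0.05  ]] (array([0.4293, 0.1718, 0.0533]), np.float64(0.0020678114034083537))
(array([0.5005, 0.1165, 0.0748]), np.float64(0.002826915496056482))
vial [[0.5009 0.2211 0.05  ]]
vial [[0.4423 0.2656 0.05  ]]
```

```bash
python3 -m crank '.3 0 -1 0 0 0;0 0 -1 0 0 0;0 0 -1 0 0 0;0 0 -1 0 0 0;0 0 -1 0 0 0'; python3 -m crank '0 0 -1 0 0 0;0 0 -.2 0 0 0;0 0 0 0 0 0;0 0 0 0 0 0';python3 -m crank '0 0 0 0 0 0;0 0 0 0 0 0;0 0 0 0 0 0;0 0 0 0 0 0;0 0 0 0 0 0' 1 40;  python3 -m crank '0 0 0 0 0 0;0 0 0 0 0 0;0 0 0 0 0 0;0 0 0 0 0 0'
```

```text
t: 3.78
eef_pos: [0.4304, 0.1737, 0.06]
ee_rot: [0.084, 0.996, 0.001, 0.001]
wrist_force: [-0.9, 0.3, 0.5]
gripper_width: 0.999
gripper_force: 0.0
t: 4.28
eef_pos: [0.4304, 0.1725, 0.0254]
ee_rot: [0.085, 0.996, 0.001, 0.001]
wrist_force: [-0.3, 0.1, 0.2]
gripper_width: 1.002
gripper_force: 0.0
t: 4.9
eef_pos: [0.4296, 0.1718, 0.0247]
ee_rot: [0.085, 0.996, 0.0, 0.0]
wrist_force: [-0.6, -0.1, 6.1]
gripper_width: 0.386
gripper_force: 39.2
t: 5.4
eef_pos: [0.4296, 0.1718, 0.0247]
ee_rot: [0.085, 0.996, 0.0, 0.0]
wrist_force: [-1.6, -0.4, 7.1]
gripper_width: 0.387
gripper_force: 39.2
```

```bash
python3 -m crank '0 0 .7 0 0 0;0 0 1 0 0 0;0 0 1 0 0 0;0 .6 1 0 0 0;.2 1 .3 0 0 0'; python3 -m crank '.3 1 0 0 0 0;.6 1 0 0 0 0;.7 1 0 0 0 0;.8 1 0 0 0 0;.8 .8 0 0 0 0'; python3 -m crank '.8 .6 0 0 0 0;.6 .2 0 0 0 0;0 0 0 0 0 0;0 0 0 0 0 0;0 0 0 0 0 0';python3 - <<'E'
from h import *
import pickle
np.set_printoptions(suppress=True,precision=4)
pose(); c=cam("wrist"); pickle.dump(c,open("w4.pkl","wb")); cv2.imwrite("pics/w4.png",c["im"])
E
```

```text
t: 6.02
eef_pos: [0.4361, 0.2197, 0.1461]
ee_rot: [0.086, 0.996, 0.001, 0.001]
wrist_force: [1.0, -0.2, -0.4]
gripper_width: 0.384
gripper_force: 39.9
t: 6.65
eef_pos: [0.5316, 0.365, 0.1439]
ee_rot: [0.084, 0.996, -0.0, -0.0]
wrist_force: [0.2, -0.0, -0.8]
gripper_width: 0.383
gripper_force: 39.9
t: 7.28
eef_pos: [0.5726, 0.3875, 0.1443]
ee_rot: [0.085, 0.996, -0.0, -0.0]
wrist_force: [0.6, -0.5, -1.8]
gripper_width: 0.384
gripper_force: 39.9
t 7.28 tcp [0.5726 0.3875 0.1443] rv [-0.02  0.04 -9.74] w 0.38 q [-0.75  0.7   0.15  1.49 -0.11  0.96  0.83]
```

View pics/w4.png

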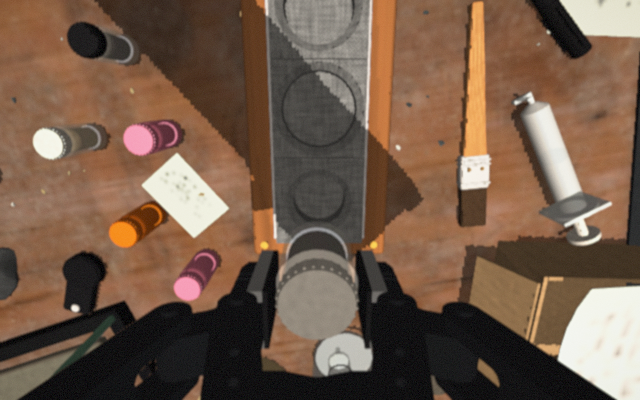

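Wrist view: the jar is held at (318,293), with the small pocket at (319,193), the large at (319,107), and the end screws at (264,245) and (374,244).

Run:
```python
from h import *
import pickle
np.set_printoptions(suppress=True,precision=4)
c=pickle.load(open("w4.pkl","rb"))
sa,_=blob(c,(264,245),"yellow",6);sb,_=blob(c,(374,244),"yellow",6)
s=plane(c,[sa,sb],.008);print(sa,sb,s)
m=s.mean(0); d=(s[1]-s[0])[:2];d/=np.linalg.norm(d);u=np.array([d[1],-d[0]]);print("yaw",np.degrees(np.arctan2(u[1],u[0])),"small from screws",m[:2]-u*(.1095-.064))
print("pocket centres by rims", plane(c,[(319,193),(319,107)],.033))
print("lid",plane(c,(318,292),.170)); print("proj predicted pockets",proj(c,[[.5736,.390,.036],[.5105,.4006,.036]]))
g=cv2.GaussianBlur(cv2.cvtColor(c["im"],cv2.COLOR_BGR2GRAY),(5,5),1)
for y0,y1,x0,x1,r0,r1 in((60,155,270,370,30,50),(150,235,280,360,20,38)):
    print(cv2.HoughCircles(g[y0:y1,x0:x1],cv2.HOUGH_GRADIENT,1.5,60,param1=50,param2=15,minRadius=r0,maxRadius=r1),x0,y0)
```

```text
[263.9091 244.7576] [373.6333 244.6333] [[0.6108 0.337  0.008 ]
 [0.6262 0.4272 0.008 ]]
yaw -9.655370204505111 small from screws [0.5737 0.3897]
pocket centres by rims [[0.5683 0.3906 0.033 ]
 [0.5087 0.4007 0.033 ]]
lid [[0.57   0.3891 0.17  ]]
proj predicted pockets [[319.3883 201.1616]
 [319.2845 109.8803]]
[[[48.75 47.25 35.85]]] 270 60
[[[38.25 44.25 24.05]]] 280 150
```

```bash
python3 -m crank '.08 .05 -1 0 0 0;0 0 -1 0 0 0;0 0 -.5 0 0 0;0 0 -.3 0 0 0;0 0 0 0 0 0'; python3 -m crank '0 0 -.2 0 0 0;0 0 -.2 0 0 0;0 0 -.15 0 0 0;0 0 -.1 0 0 0;0 0 0 0 0 0'
```

```text
t: 7.95
eef_pos: [0.5759, 0.3893, 0.0604]
ee_rot: [0.085, 0.996, -0.0, -0.0]
wrist_force: [-0.6, 0.4, -0.9]
gripper_width: 0.384
gripper_force: 39.9
t: 8.57
eef_pos: [0.5771, 0.3905, 0.0504]
ee_rot: [0.085, 0.996, 0.002, 0.001]
wrist_force: [-21.5, -13.1, 58.6]
gripper_width: 0.385
gripper_force: 52.1
```

Contact came early, and the force pushes towards -x and -y. I'll back off a little and shift that way.

```bash
python3 -m crank '0 0 .3 0 0 0;-.1 -.05 .1 0 0 0;0 0 0 0 0 0'
python3 - <<'E'
from h import *
import pickle
np.set_printoptions(suppress=True,precision=4)
pose(); c=cam("wrist"); pickle.dump(c,open("w5.pkl","wb"));s=cam("side"); pickle.dump(s,open("s5.pkl","wb"))
cv2.imwrite("pics/w5.png",np.hstack([c["im"][130:400,200:440],cv2.resize(s["im"][150:300,150:350],None,fx=1.8,fy=1.8,interpolation=2)]))
print(robot.observe()["wrist_force"])
E
```

```text
t: 8.95
eef_pos: [0.5726, 0.3877, 0.0526]
ee_rot: [0.085, 0.996, -0.0, -0.0]
wrist_force: [-0.1, 1.4, -0.8]
gripper_width: 0.386
gripper_force: 46.2
t 8.95 tcp [0.5726 0.3877 0.0526] rv [-0.    0.01 -9.74] w 0.39 q [-0.74  0.82  0.13  1.52 -0.13  0.81  0.84]
[ 0.3991 -0.6385 -1.1696]
```

View pics/w5.png

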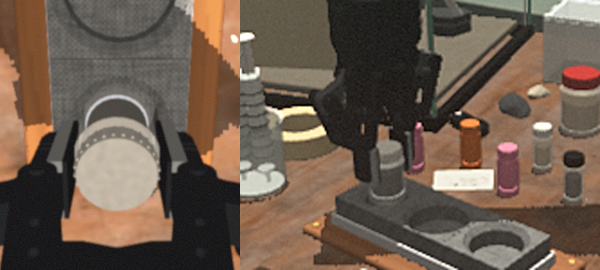

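The jar sits at the pocket mouth and the fingers are clear of the foam. I'll lower it again from here.

```bash
python3 -m crank '0 .02 -.15 0 0 0;0 0 -.1 0 0 0;0 0 0 0 0 0'; python3 -m crank '0 0 -.1 0 0 0;0 0 -.1 0 0 0;0 0 0 0 0 0'
```

```text
t: 9.43
eef_pos: [0.5726, 0.3881, 0.0445]
ee_rot: [0.085, 0.996, -0.0, -0.0]
wrist_force: [-0.4, -0.2, -0.5]
gripper_width: 0.38
gripper_force: 46.2
t: 9.8
eef_pos: [0.5727, 0.3882, 0.0389]
ee_rot: [0.085, 0.996, -0.0, -0.0]
wrist_force: [-0.9, 0.1, 0.0]
gripper_width: 0.386
gripper_force: 46.2
```

```bash
python3 -m crank '0 0 -.08 0 0 0;0 0 -.05 0 0 0;0 0 0 0 0 0'
```

```text
t: 10.18
eef_pos: [0.573, 0.3884, 0.0363]
ee_rot: [0.085, 0.996, 0.0, 0.0]
wrist_force: [-2.0, -1.5, 5.4]
gripper_width: 0.383
gripper_force: 47.0
```

```bash
python3 -m crank '0 0 0 0 0 0;0 0 0 0 0 0;0 0 0 0 0 0;0 0 0 0 0 0' -1; python3 -m crank '0 0 .5 0 0 0;0 0 1 0 0 0;0 0 1 0 0 0;0 0 1 0 0 0;-.3 0 .7 0 0 0';  python3 -m crank '-1 -.5 .4 0 0 0;-1 -1 0 0 0 0;-.8 -1 0 0 0 0;0 0 0 0 0 0;0 0 0 0 0 0'
python3 - <<'E'
from h import *
import pickle
np.set_printoptions(suppress=True,precision=4)
pose(); c=cam("wrist"); pickle.dump(c,open("w6.pkl","wb"));cv2.imwrite("pics/w6.png",c["im"])
print(proj(c,[[.5736,.390,.066],[.5105,.4006,.036],[.4474,.4112,.036]]))
E
```

```text
t: 10.68
eef_pos: [0.5728, 0.3884, 0.0353]
ee_rot: [0.085, 0.996, -0.0, -0.0]
wrist_force: [0.2, -0.0, -0.3]
gripper_width: 0.996
gripper_force: 0.0
t: 11.3
eef_pos: [0.5648, 0.3884, 0.164]
ee_rot: [0.085, 0.996, 0.001, 0.001]
wrist_force: [0.7, -0.3, -0.2]
gripper_width: 1.003
gripper_force: 0.0
t: 11.92
eef_pos: [0.4801, 0.3143, 0.174]
ee_rot: [0.085, 0.996, 0.001, 0.0]
wrist_force: [0.6, 0.2, 0.8]
gripper_width: 1.002
gripper_force: 0.0
t 11.93 tcp [0.4801 0.3143 0.174 ] rv [ 0.07 -0.05 -9.71] w 1.0 q [-0.77  0.48  0.15  1.8  -0.09  0.87  0.82]
[[430.731  297.7218]
 [426.1924 208.6104]
 [433.0685 128.6902]]
```

View pics/w6.png

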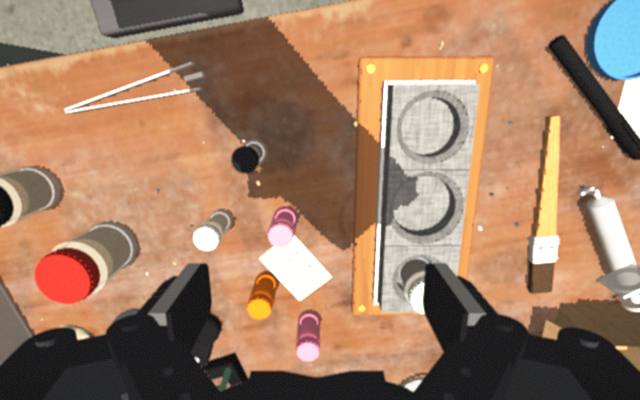

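White jar stands released in the small pocket at (412,285). Side check by numbers, then on to the black jar.

```bash
python3 -m crank '-.2 -1 0 0 0 0;-.2 -1 0 0 0 0;-.2 -1 0 0 0 0;-.2 -1 0 0 0 0;-.2 -1 0 0 0 0'; python3 -m crank '-.2 -1 0 0 0 0;-.2 -1 0 0 0 0;0 -.4 0 0 0 0;0 0 0 0 0 0;0 0 0 0 0 0'
python3 - <<'E'
from h import *
import pickle
np.set_printoptions(suppress=True,precision=4)
pose(); c=cam("wrist"); pickle.dump(c,open("w7.pkl","wb"));cv2.imwrite("pics/w7.png",c["im"])
p=proj(c,[[.442,.068,.062]])[0];print(p)
b,s=blob(c,p,"black",32);print(b,s,plane(c,b,.062))
w=pickle.load(open("w6.pkl","rb"));q=pickle.load(open("w3.pkl","rb"))
s=cam("side");cv2.imwrite("pics/s7.png",s["im"])
P=proj(s,[[.573,.3895,.066],[.573,.3895,.016]]);print(P)
h=cv2.cvtColor(s["im"],cv2.COLOR_BGR2HSV);x,y=np.round(P[0]).astype(int)
print([(yy,h[yy,x].tolist()) for yy in range(y-14,y+24,2)])
E
```

```text
t: 12.6
eef_pos: [0.4506, 0.1633, 0.1735]
ee_rot: [0.085, 0.996, 0.0, 0.0]
wrist_force: [0.9, -0.1, 0.8]
gripper_width: 1.001
gripper_force: 0.0
t: 13.22
eef_pos: [0.4385, 0.0928, 0.1735]
ee_rot: [0.084, 0.996, 0.0, 0.0]
wrist_force: [0.8, 1.0, -0.1]
gripper_width: 1.0
gripper_force: 0.0
t 13.22 tcp [0.4385 0.0928 0.1735] rv [ 0.04 -0.03 -9.65] w 1.0 q [-0.49  0.28  0.21  2.11 -0.08  0.75  1.18]
[283.2278 209.0677]
[281.2596 208.6863] [257, 186, 49, 47, 1699] [[0.4415 0.0666 0.062 ]]
[[228.9685 240.9959]
 [230.9179 268.1288]]
[(227, [12, 118, 151]), (229, [12, 102, 153]), (231, [11, 96, 136]), (233, [12, 91, 138]), (235, [11, 111, 143]), (237, [30, 13, 250]), (239, [30, 11, 248]), (241, [27, 9, 249]), (243, [34, 7, 255]), (245, [20, 40, 159]), (247, [18, 37, 104]), (249, [18, 39, 97]), (251, [19, 34, 156]), (253, [19, 43, 83]), (255, [15, 38, 80]), (257, [14, 41, 80]), (259, [27, 33, 78]), (261, [16, 38, 74]), (263, [20, 33, 69])]
```

White jar appears seated. Black lid at (0.4415, 0.067): going down.

```bash
python3 -m crank '.1 -.85 -.2 0 0 0;0 0 -1 0 0 0;0 0 -1 0 0 0;0 0 -1 0 0 0;0 0 -1 0 0 0'; python3 -m crank '0 0 -.65 0 0 0;0 0 0 0 0 0;0 0 0 0 0 0';python3 -m crank '0 0 0 0 0 0;0 0 0 0 0 0;0 0 0 0 0 0;0 0 0 0 0 0;0 0 0 0 0 0' 1 50;  python3 -m crank '0 0 0 0 0 0;0 0 0 0 0 0'
```

```text
t: 13.95
eef_pos: [0.4413, 0.0668, 0.0464]
ee_rot: [0.084, 0.996, 0.0, 0.0]
wrist_force: [0.6, 0.0, 0.2]
gripper_width: 1.0
gripper_force: 0.0
t: 14.32
eef_pos: [0.4414, 0.0663, 0.0284]
ee_rot: [0.085, 0.996, 0.0, 0.0]
wrist_force: [0.1, -1.1, 0.2]
gripper_width: 1.001
gripper_force: 0.0
t: 14.95
eef_pos: [0.4412, 0.066, 0.0286]
ee_rot: [0.085, 0.996, 0.0, 0.0]
wrist_force: [-0.7, -0.4, 7.2]
gripper_width: 0.475
gripper_force: 49.6
t: 15.2
eef_pos: [0.4412, 0.066, 0.0286]
ee_rot: [0.085, 0.996, 0.0, 0.0]
wrist_force: [-1.3, 0.2, 7.6]
gripper_width: 0.477
gripper_force: 49.6
```

```bash
python3 -m crank '0 0 .7 0 0 0;0 0 1 0 0 0;0 0 1 0 0 0;0 .3 1 0 0 0;0 1 .3 0 0 0'; python3 -m crank '0 1 0 0 0 0;0 1 0 0 0 0;0 1 0 0 0 0;0 1 0 0 0 0;0 1 0 0 0 0'; python3 -m crank '0 1 0 0 0 0;0 1 0 0 0 0;.1 1 0 0 0 0;.07 1 0 0 0 0;0 1 0 0 0 0';python3 -m crank '0 .1 0 0 0 0;0 0 0 0 0 0;0 0 0 0 0 0'
```

```text
t: 15.82
eef_pos: [0.4419, 0.1041, 0.1498]
ee_rot: [0.087, 0.996, 0.0, 0.001]
wrist_force: [0.0, -0.5, -1.0]
gripper_width: 0.476
gripper_force: 50.7
t: 16.45
eef_pos: [0.4406, 0.2557, 0.1479]
ee_rot: [0.085, 0.996, -0.0, -0.0]
wrist_force: [0.7, -1.1, -0.5]
gripper_width: 0.479
gripper_force: 50.7
t: 17.08
eef_pos: [0.4459, 0.4055, 0.1478]
ee_rot: [0.085, 0.996, -0.0, -0.0]
wrist_force: [-0.3, -0.6, -0.8]
gripper_width: 0.482
gripper_force: 50.7
t: 17.45
eef_pos: [0.4463, 0.4063, 0.1478]
ee_rot: [0.086, 0.996, -0.001, -0.0]
wrist_force: [-0.2, -0.1, -2.0]
gripper_width: 0.483
gripper_force: 50.8
```

```bash
python3 -m crank '0 .12 -1 0 0 0;0 0 -1 0 0 0;0 0 -.7 0 0 0;0 0 0 0 0 0'; python3 -m crank '0 0 -.15 0 0 0;0 0 -.1 0 0 0;0 0 0 0 0 0'
```

```text
t: 17.95
eef_pos: [0.4453, 0.4095, 0.0655]
ee_rot: [0.086, 0.996, -0.002, -0.001]
wrist_force: [-0.4, 0.4, -1.0]
gripper_width: 0.48
gripper_force: 50.8
t: 18.32
eef_pos: [0.4462, 0.4116, 0.0598]
ee_rot: [0.085, 0.996, 0.0, 0.0]
wrist_force: [-0.6, -0.2, -0.2]
gripper_width: 0.476
gripper_force: 50.8
```

```bash
python3 -m crank '0 -.04 -.15 0 0 0;0 0 -.1 0 0 0;0 0 0 0 0 0'; python3 -m crank '0 0 -.1 0 0 0;0 0 0 0 0 0'
```

```text
t: 18.7
eef_pos: [0.4459, 0.41, 0.0515]
ee_rot: [0.085, 0.996, -0.0, -0.0]
wrist_force: [-1.2, -0.3, -1.7]
gripper_width: 0.476
gripper_force: 51.1
t: 18.95
eef_pos: [0.4459, 0.4102, 0.0486]
ee_rot: [0.085, 0.996, -0.0, -0.0]
wrist_force: [-0.7, -1.0, -1.5]
gripper_width: 0.48
gripper_force: 51.1
```

```bash
python3 -m crank '0 0 -.1 0 0 0;0 0 -.05 0 0 0;0 0 0 0 0 0'; python3 -m crank '0 0 0 0 0 0;0 0 0 0 0 0;0 0 0 0 0 0;0 0 0 0 0 0' -1; python3 -m crank '0 0 .5 0 0 0;0 0 1 0 0 0;0 0 1 0 0 0;0 0 1 0 0 0;0 -.3 .8 0 0 0'
```

```text
t: 19.32
eef_pos: [0.4459, 0.4103, 0.0447]
ee_rot: [0.085, 0.996, 0.0, -0.0]
wrist_force: [-2.3, -0.7, 3.5]
gripper_width: 0.479
gripper_force: 51.4
t: 19.82
eef_pos: [0.446, 0.4102, 0.0444]
ee_rot: [0.085, 0.996, -0.0, 0.0]
wrist_force: [0.7, -0.3, -0.4]
gripper_width: 1.001
gripper_force: 0.0
t: 20.45
eef_pos: [0.4461, 0.4022, 0.1759]
ee_rot: [0.084, 0.996, 0.001, 0.001]
wrist_force: [0.9, -0.3, 0.6]
gripper_width: 1.003
gripper_force: 0.0
```

Black jar is seated at the expected height. Now the red jar.

```bash
python3 -m crank '.1 -1 0 0 0 0;.1 -1 0 0 0 0;.1 -1 0 0 0 0;.1 -1 0 0 0 0;.2 -1 0 0 0 0'; python3 -m crank '.2 -1 0 0 0 0;.2 -1 0 0 0 0;.2 -1 0 0 0 0;.2 -.8 0 0 0 0;0 0 0 0 0 0'; python3 -m crank '0 0 0 0 0 0;0 0 0 0 0 0'
python3 - <<'E'
from h import *
import pickle
np.set_printoptions(suppress=True,precision=4)
pose(); c=cam("wrist"); pickle.dump(c,open("w8.pkl","wb"));cv2.imwrite("pics/w8.png",c["im"])
p=proj(c,[[.506,.1145,.07]])[0];print(p)
b,s=blob(c,p,"red",42);print(b,s,plane(c,b,.07))
E
```

```text
t: 21.08
eef_pos: [0.4641, 0.2504, 0.1745]
ee_rot: [0.085, 0.996, 0.0, 0.0]
wrist_force: [0.9, -0.3, -1.2]
gripper_width: 1.0
gripper_force: 0.0
t: 21.7
eef_pos: [0.4887, 0.1353, 0.1744]
ee_rot: [0.087, 0.996, -0.0, 0.001]
wrist_force: [-1.0, 0.2, 0.6]
gripper_width: 0.999
gripper_force: 0.0
t: 21.95
eef_pos: [0.4878, 0.1386, 0.1736]
ee_rot: [0.084, 0.996, 0.0, 0.0]
wrist_force: [0.7, 0.1, 0.1]
gripper_width: 0.997
gripper_force: 0.0
t 21.95 tcp [0.4878 0.1386 0.1736] rv [ 0.04 -0.01 -9.64] w 1.0 q [-0.54  0.38  0.22  1.97 -0.11  0.8   1.14]
[287.1321 231.1887]
[286.7866 232.5674] [258, 206, 58, 54, 2367] [[0.507 0.114 0.07 ]]
```

```bash
python3 -m crank '.62 -.8 0 0 0 0;0 0 -1 0 0 0;0 0 -1 0 0 0;0 0 -1 0 0 0;0 0 -1 0 0 0'; python3 -m crank '0 0 -.65 0 0 0;0 0 0 0 0 0;0 0 0 0 0 0';python3 -m crank '0 0 0 0 0 0;0 0 0 0 0 0;0 0 0 0 0 0;0 0 0 0 0 0;0 0 0 0 0 0' 1 55
```

```text
t: 22.62
eef_pos: [0.5065, 0.1142, 0.0524]
ee_rot: [0.084, 0.996, 0.0, 0.0]
wrist_force: [-0.1, -1.1, -0.5]
gripper_width: 1.001
gripper_force: 0.0
t: 23.0
eef_pos: [0.507, 0.1137, 0.0345]
ee_rot: [0.085, 0.996, 0.0, 0.0]
wrist_force: [1.1, 0.4, 0.4]
gripper_width: 0.998
gripper_force: 0.0
t: 23.62
eef_pos: [0.507, 0.1134, 0.0348]
ee_rot: [0.085, 0.996, 0.0, 0.0]
wrist_force: [-1.5, -0.1, 7.0]
gripper_width: 0.546
gripper_force: 55.7
```

```bash
python3 -m crank '0 0 .7 0 0 0;0 0 1 0 0 0;0 0 1 0 0 0;-.2 .3 1 0 0 0;-.3 1 .7 0 0 0'; python3 -m crank '-.3 1 .1 0 0 0;0 1 0 0 0 0;0 1 0 0 0 0;0 1 0 0 0 0;.2 1 0 0 0 0'; python3 -m crank '.3 1 0 0 0 0;.3 1 0 0 0 0;0 1 0 0 0 0;.1 .2 0 0 0 0;0 0 0 0 0 0';python3 -m crank '0 0 0 0 0 0;0 0 0 0 0 0'
python3 - <<'E'
from h import *
np.set_printoptions(suppress=True,precision=4)
pose(); c=cam("wrist"); cv2.imwrite("pics/w9.png",c["im"])
E
```

```text
t: 24.25
eef_pos: [0.4921, 0.1509, 0.1675]
ee_rot: [0.087, 0.996, -0.0, 0.001]
wrist_force: [0.3, 0.4, -1.1]
gripper_width: 0.551
gripper_force: 56.6
t: 24.88
eef_pos: [0.488, 0.3031, 0.169]
ee_rot: [0.085, 0.996, -0.0, -0.0]
wrist_force: [0.1, 0.4, -0.5]
gripper_width: 0.549
gripper_force: 56.6
t: 25.5
eef_pos: [0.5097, 0.3974, 0.1687]
ee_rot: [0.085, 0.996, -0.001, 0.0]
wrist_force: [0.0, -0.7, -1.2]
gripper_width: 0.551
gripper_force: 56.7
t: 25.75
eef_pos: [0.5099, 0.397, 0.169]
ee_rot: [0.086, 0.996, -0.0, 0.0]
wrist_force: [0.1, -0.5, -0.3]
gripper_width: 0.553
gripper_force: 56.7
t 25.75 tcp [0.5099 0.397  0.169 ] rv [-0.03 -0.01 -9.83] w 0.55 q [-0.86  0.6   0.19  1.61 -0.13  0.94  0.77]
```

View pics/w9.png

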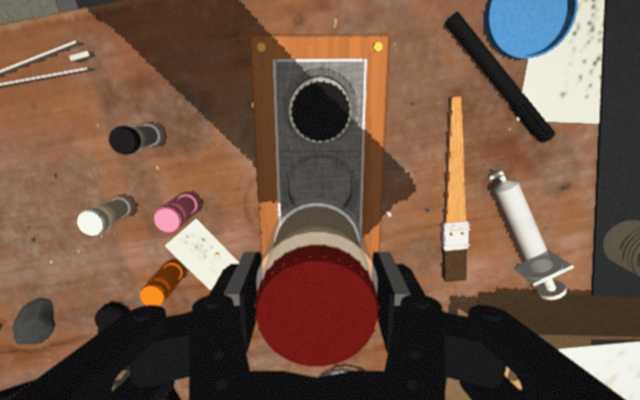

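The black jar sits down in the near pocket at (321,110), and the red jar is lined up over the middle one. Vials untouched.

```bash
python3 -m crank '0 .08 -1 0 0 0;0 0 -1 0 0 0;0 0 -.8 0 0 0;0 0 -.4 0 0 0;0 0 0 0 0 0'; python3 -m crank '0 0 -.15 0 0 0;0 0 -.1 0 0 0;0 0 0 0 0 0'
```

```text
t: 26.42
eef_pos: [0.5093, 0.4002, 0.0725]
ee_rot: [0.085, 0.996, -0.0, -0.0]
wrist_force: [-0.2, 0.5, -0.2]
gripper_width: 0.549
gripper_force: 56.7
t: 26.8
eef_pos: [0.5096, 0.4007, 0.0656]
ee_rot: [0.085, 0.996, 0.0, 0.0]
wrist_force: [-0.1, -0.4, -0.8]
gripper_width: 0.551
gripper_force: 56.7
```

```bash
python3 -m crank '0 -.04 -.15 0 0 0;0 0 -.1 0 0 0;0 0 0 0 0 0'; python3 -m crank '0 0 -.1 0 0 0;0 0 -.05 0 0 0;0 0 0 0 0 0'
```

```text
t: 27.18
eef_pos: [0.5093, 0.3993, 0.0575]
ee_rot: [0.085, 0.996, -0.0, -0.0]
wrist_force: [0.5, 0.8, -2.0]
gripper_width: 0.547
gripper_force: 56.7
t: 27.55
eef_pos: [0.5095, 0.3994, 0.0532]
ee_rot: [0.085, 0.996, -0.0, -0.0]
wrist_force: [0.6, -0.1, -0.7]
gripper_width: 0.549
gripper_force: 56.7
```

```bash
python3 -m crank '0 0 -.08 0 0 0;0 0 -.05 0 0 0;0 0 0 0 0 0'; python3 -m crank '0 0 0 0 0 0;0 0 0 0 0 0;0 0 0 0 0 0;0 0 0 0 0 0' -1; python3 -m crank '0 0 .5 0 0 0;0 0 1 0 0 0;0 0 1 0 0 0;0 0 1 0 0 0;-.3 -.3 1 0 0 0';python3 -m crank '-.3 -1 .8 0 0 0;-.2 -1 .5 0 0 0;0 -1 0 0 0 0;0 -1 0 0 0 0;0 -1 0 0 0 0'
python3 - <<'E'
from h import *
pose(); c=cam("wrist"); s=cam("side")
P=proj(s,[[.5734,.3895,.066],[.510,.400,.086],[.447,.4105,.078]]);print(P)
im=cv2.resize(s["im"][180:330,160:360],None,fx=2,fy=2,interpolation=2)
for p in P: cv2.drawMarker(im,tuple(np.round((p-[160,180])*2).astype(int).tolist()),(0,255,0),0,6)
cv2.imwrite("pics/s10.png",np.hstack([im,cv2.resize(c["im"][100:400,280:640],None,fx=1,fy=1)]))
E
```

```text
t: 27.92
eef_pos: [0.5097, 0.3996, 0.0508]
ee_rot: [0.085, 0.996, 0.0, 0.0]
wrist_force: [-3.8, -2.1, 10.6]
gripper_width: 0.547
gripper_force: 57.8
t: 28.42
eef_pos: [0.5095, 0.3994, 0.0493]
ee_rot: [0.085, 0.996, -0.0, -0.0]
wrist_force: [0.4, 0.4, -0.3]
gripper_width: 0.997
gripper_force: 0.0
t: 29.05
eef_pos: [0.501, 0.391, 0.1867]
ee_rot: [0.085, 0.996, 0.001, 0.001]
wrist_force: [0.1, 0.2, 0.0]
gripper_width: 0.999
gripper_force: 0.0
t: 29.68
eef_pos: [0.4857, 0.2395, 0.2247]
ee_rot: [0.085, 0.996, 0.001, 0.001]
wrist_force: [-0.1, -0.6, 0.0]
gripper_width: 0.999
gripper_force: 0.0
t 29.68 tcp [0.4857 0.2395 0.2247] rv [ 0.06 -0.07 -9.75] w 1.0 q [-0.73  0.36  0.23  1.85 -0.1   0.94  0.95]
[[228.76402647 240.94195145]
 [257.94182276 241.03056847]
 [290.62713826 258.22827582]]
```

View pics/s10.png

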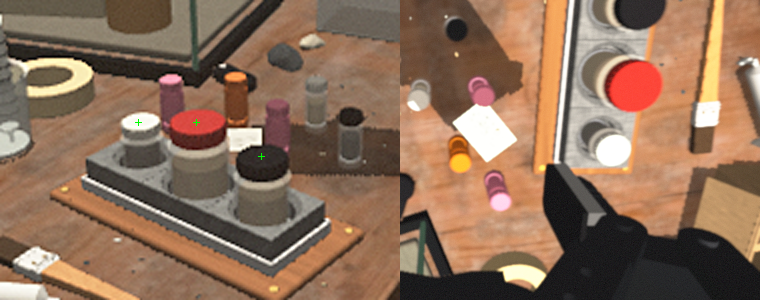

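All three jars are seated: lid tops fall at the predicted pixels (139,122), (196,122) and (261,156) of the crop. Now the cover: go there and measure the handle.

```bash
python3 -m crank '-.2 -1 .3 0 0 .2;-.2 -1 .3 0 0 .3;-.2 -1 .3 0 0 .3;-.2 -1 .3 0 0 .3;-.2 -1 .3 0 0 .3'; python3 -m crank '0 -1 .3 0 0 .3;0 -1 .2 0 0 .3;0 -.7 0 0 0 0;0 0 0 0 0 0;0 0 0 0 0 0'
python3 - <<'E'
from h import *
import pickle
pose(); c=cam("wrist"); pickle.dump(c,open("w11.pkl","wb")); cv2.imwrite("pics/w11.png",c["im"])
E
```

```text
t: 30.4
eef_pos: [0.4556, 0.0901, 0.2697]
ee_rot: [-0.014, 1.0, 0.0, 0.001]
wrist_force: [0.3, 1.0, 0.2]
gripper_width: 1.002
gripper_force: 0.0
t: 31.02
eef_pos: [0.4557, 0.0107, 0.2838]
ee_rot: [-0.055, 0.998, 0.0, 0.0]
wrist_force: [0.2, 1.0, 0.1]
gripper_width: 1.002
gripper_force: 0.0
t 31.02 tcp [0.4557 0.0107 0.2838] rv [ 0.04 -0.03  6.32] w 1.0 q [-0.42  0.14  0.33  1.98 -0.05  1.03  1.61]
```

View pics/w11.png

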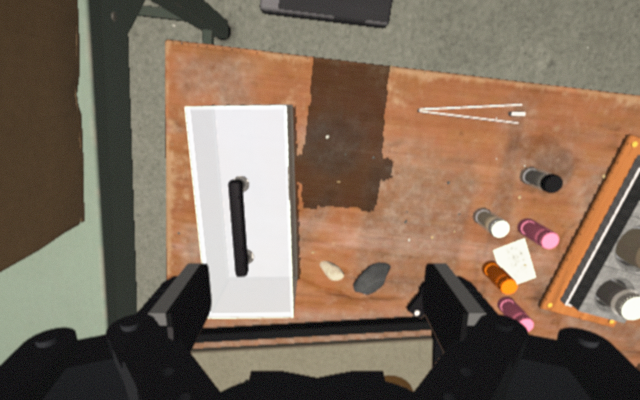

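Wrist view: handle bar from (236,180) to (241,276). The cover stands just in front of the black tank frame (row 325). I'll measure it, then take a second view from closer above.

```bash
cat >> h.py <<'E'
def bar(c,p,r=60):
    m=(c["im"].max(2)<50).astype(np.uint8); n,l,s,ce=cv2.connectedComponentsWithStats(m)
    i=l[int(p[1]),int(p[0])]; pts=np.argwhere(l==i)[:,::-1].astype(np.float32)
    b=cv2.boxPoints(cv2.minAreaRect(pts)); d=[np.linalg.norm(b[0]-b[1]),np.linalg.norm(b[1]-b[2])]
    e=[(b[0]+b[1])/2,(b[2]+b[3])/2] if d[0]<d[1] else [(b[1]+b[2])/2,(b[3]+b[0])/2]
    return np.array(sorted(e,key=lambda q:q[1])),len(pts)
E
python3 - <<'E'
from h import *
import pickle
np.set_printoptions(suppress=True,precision=4)
c=pickle.load(open("w11.pkl","rb"))
e,n=bar(c,(239,230));P=plane(c,e,.118);print(e,n,P,P.mean(0),np.linalg.norm(P[1]-P[0]),np.degrees(np.arctan2(*(P[1]-P[0])[1::-1])))
Q=plane(c,[(185,107),(289,105),(294,318),(208,318)],.088);print("top corners?",Q)
E
python3 -m crank '0 -1 0 0 0 0;0 -1 0 0 0 0;.2 -.3 -.5 0 0 0;0 0 0 0 0 0;0 0 0 0 0 0'
python3 - <<'E'
from h import *
import pickle
np.set_printoptions(suppress=True,precision=4)
pose();a=pickle.load(open("w11.pkl","rb"));c=cam("wrist"); cv2.imwrite("pics/w12.png",c["im"]);pickle.dump(c,open("w12.pkl","wb"))
p=proj(c,[[.5,-.055,.118]])[0];print(p)
e,n=bar(c,p);ea,_=bar(a,(239,230));print(e,n,plane(c,e,.118),plane(c,e,.118).mean(0))
for i in(0,1):print(tri([(a,ea[i]),(c,e[i])]))
E
```

```text
[[235.378  180.0432]
 [241.9129 274.145 ]] 890 [[ 0.4614 -0.0596  0.118 ]
 [ 0.5518 -0.0491  0.118 ]] [ 0.5066 -0.0543  0.118 ] 0.09096274830803971 6.617138823059715
top corners? [[ 0.406  -0.1144  0.088 ]
 [ 0.3938 -0.0207  0.088 ]
 [ 0.614   0.0044  0.088 ]
 [ 0.6242 -0.0878  0.088 ]]
t: 31.7
eef_pos: [0.4616, -0.0581, 0.2682]
ee_rot: [-0.055, 0.998, 0.0, -0.0]
wrist_force: [0.9, -0.4, 1.2]
gripper_width: 0.998
gripper_force: 0.0
t 31.7 tcp [ 0.4616 -0.0581  0.2682] rv [0.02 0.05 6.36] w 1.0 q [-0.31  0.18  0.39  1.98 -0.08  1.    1.79]
[314.5702 230.1673]
[[311.4455 185.9669]
 [312.771  284.0572]] 1025 [[ 0.4613 -0.0619  0.118 ]
 [ 0.5518 -0.0509  0.118 ]] [ 0.5065 -0.0564  0.118 ]
(array([ 0.4639, -0.0618,  0.1074]), np.float64(0.00011563573424531094))
(array([ 0.5563, -0.0505,  0.1097]), np.float64(2.252855870657647e-05))
```

```bash
python3 -m crank '.8 .06 -.8 0 0 0;.77 0 -1 0 0 0;0 0 -1 0 0 0;0 0 -1 0 0 0;0 0 -1 0 0 0'; python3 -m crank '0 0 -.7 0 0 0;0 0 -.3 0 0 0;0 0 0 0 0 0;0 0 0 0 0 0';python3 -m crank '0 0 0 0 0 0;0 0 0 0 0 0;0 0 0 0 0 0;0 0 0 0 0 0;0 0 0 0 0 0' 1 100; python3 -m crank '0 0 0 0 0 0;0 0 0 0 0 0;0 0 0 0 0 0'
```

```text
t: 32.38
eef_pos: [0.5091, -0.0565, 0.1237]
ee_rot: [-0.055, 0.998, 0.0, 0.0]
wrist_force: [-0.5, -0.3, -0.2]
gripper_width: 1.0
gripper_force: 0.0
t: 32.88
eef_pos: [0.5094, -0.0576, 0.0954]
ee_rot: [-0.055, 0.999, 0.0, 0.001]
wrist_force: [-0.8, 0.1, 0.9]
gripper_width: 1.002
gripper_force: 0.0
t: 33.5
eef_pos: [0.5087, -0.0576, 0.0945]
ee_rot: [-0.055, 0.999, 0.0, -0.0]
wrist_force: [0.1, -0.1, 1.5]
gripper_width: 0.118
gripper_force: 97.7
t: 33.88
eef_pos: [0.5087, -0.0576, 0.0945]
ee_rot: [-0.055, 0.999, 0.0, 0.0]
wrist_force: [0.2, 0.9, 0.7]
gripper_width: 0.12
gripper_force: 97.7
```

```bash
python3 -m crank '0 0 .3 0 0 0;0 0 .7 0 0 0;-.5 0 .9 0 0 0;-.8 0 .9 0 0 0;-.8 .2 .9 0 0 0'; python3 -m crank '-.2 .6 .5 0 0 0;0 .9 .2 0 0 0;0 .9 0 0 0 0;0 .9 0 0 0 -.2;0 .9 0 0 0 -.3'
python3 - <<'E'
from h import *
pose(); c=cam("scene"); cv2.imwrite("pics/sc13.png",c["im"])
E
```

```text
t: 34.5
eef_pos: [0.4446, -0.0523, 0.2064]
ee_rot: [-0.054, 0.999, -0.0, -0.0]
wrist_force: [0.1, -0.2, -2.1]
gripper_width: 0.117
gripper_force: 97.7
t: 35.12
eef_pos: [0.4393, 0.0747, 0.2267]
ee_rot: [-0.019, 1.0, -0.0, -0.0]
wrist_force: [1.0, -0.6, -2.6]
gripper_width: 0.118
gripper_force: 97.8
t 35.12 tcp [0.4393 0.0747 0.2267] rv [-0.01  0.01  2.16] w 0.12 q [-0.55  0.19  0.32  2.07 -0.08  0.89  1.42]
```

View pics/sc13.png

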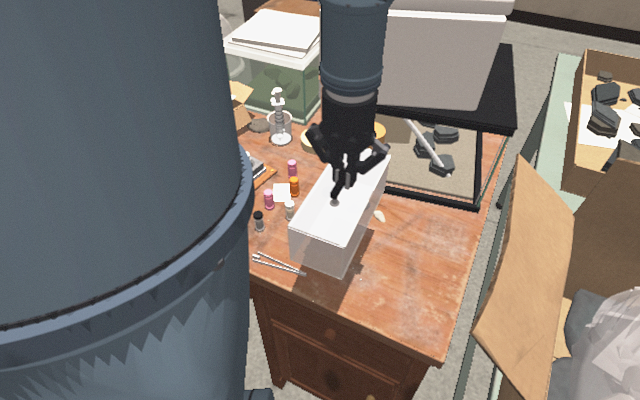

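Scene view: the cover hangs level at (345,210), well above the vials. I'll carry on to the holder.

```bash
python3 -m crank '0 .9 0 0 0 -.3;0 .9 0 0 0 -.3;0 .9 0 0 0 -.3;0 .9 0 0 0 -.3;0 .9 0 0 0 -.25'; python3 -m crank '.2 .9 0 0 0 0;.3 .9 0 0 0 0;.4 .9 0 0 0 0;.4 .9 0 0 0 0;.4 .9 0 0 0 0';python3 -m crank '.3 .9 0 0 0 0;.2 .6 0 0 0 0;.1 .1 0 0 0 0;0 0 0 0 0 0;0 0 0 0 0 0'
python3 - <<'E'
from h import *
import pickle
pose(); c=cam("wrist"); cv2.imwrite("pics/w14.png",c["im"]); pickle.dump(c,open("w14.pkl","wb"))
E
```

```text
t: 35.8
eef_pos: [0.4395, 0.2095, 0.2266]
ee_rot: [0.082, 0.997, -0.0, -0.0]
wrist_force: [0.7, -0.5, -2.9]
gripper_width: 0.113
gripper_force: 97.9
t: 36.42
eef_pos: [0.491, 0.3444, 0.2265]
ee_rot: [0.082, 0.997, -0.0, -0.0]
wrist_force: [0.0, -0.1, -2.3]
gripper_width: 0.122
gripper_force: 97.9
t: 37.05
eef_pos: [0.5087, 0.3909, 0.2265]
ee_rot: [0.082, 0.997, -0.0, -0.0]
wrist_force: [-0.6, -0.2, -3.0]
gripper_width: 0.119
gripper_force: 97.9
t 37.05 tcp [0.5087 0.3909 0.2265] rv [-0.05  0.01 -9.42] w 0.12 q [-0.88  0.53  0.22  1.58 -0.13  1.05  0.78]
```

View pics/w14.png

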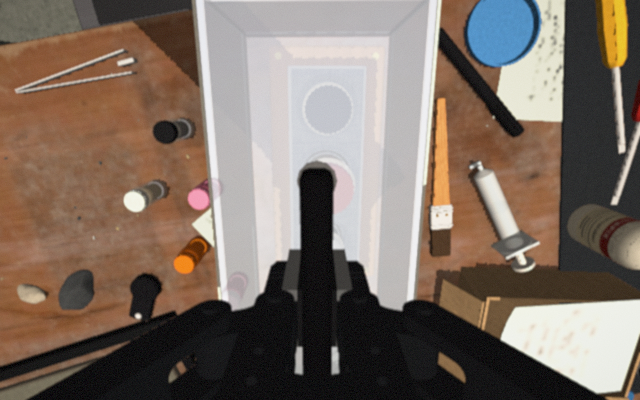

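The cover hangs over the holder and its jars show through it; it still has to go about 8 mm to +y. I'll check where along the handle I hold it.

```bash
python3 -m crank '.03 .28 -.5 0 0 0;0 0 -.1 0 0 0;0 0 0 0 0 0;0 0 0 0 0 0'
python3 - <<'E'
from h import *
np.set_printoptions(suppress=True,precision=4)
pose();s=robot.observe();c=cam("wrist");cv2.imwrite("pics/w15.png",c["im"])
z=s["eef_pos"][2]-.0945+.118
m=c["im"].max(2)<55
rows=[r for r in range(140,230) if m[r,300:335].sum()>14];r=rows[0];cols=np.where(m[r+12,290:345])[0]+290
P=plane(c,[(cols.mean(),r)],z)[0];u=np.array([np.cos(np.radians(-9.5)),np.sin(np.radians(-9.5))])
print(r,cols.min(),cols.max(),P,"handle centre est",P[:2]+u*.047,"along offset from tcp",(P[:2]-s["eef_pos"][:2])@u+.047)
E
```

```text
t: 37.6
eef_pos: [0.5098, 0.4006, 0.2086]
ee_rot: [0.082, 0.997, 0.0, 0.0]
wrist_force: [-0.6, -0.3, -2.4]
gripper_width: 0.116
gripper_force: 97.9
t 37.6 tcp [0.5098 0.4006 0.2086] rv [ 0.   -0.02 -9.35] w 0.12 q [-0.89  0.56  0.22  1.57 -0.14  1.02  0.78]
169 300 332 [0.4627 0.4087 0.2321] handle centre est [0.5091 0.401 ] along offset from tcp -0.000757704101111055
```

```bash
python3 -m crank '.02 -.03 -.7 0 0 0;0 0 -.8 0 0 0;0 0 -.8 0 0 0;0 0 -.6 0 0 0;0 0 -.1 0 0 0'; python3 -m crank '0 0 0 0 0 0;0 0 -.1 0 0 0;0 0 -.1 0 0 0;0 0 0 0 0 0';python3 -m crank '0 0 -.1 0 0 0;0 0 -.1 0 0 0;0 0 0 0 0 0'
```

```text
t: 38.28
eef_pos: [0.5096, 0.3993, 0.1174]
ee_rot: [0.082, 0.997, -0.001, -0.001]
wrist_force: [0.5, 0.6, -2.5]
gripper_width: 0.116
gripper_force: 97.8
t: 38.78
eef_pos: [0.5101, 0.3997, 0.1125]
ee_rot: [0.081, 0.997, -0.0, -0.0]
wrist_force: [0.5, -0.6, -2.6]
gripper_width: 0.115
gripper_force: 97.9
t: 39.15
eef_pos: [0.5099, 0.3996, 0.1061]
ee_rot: [0.081, 0.997, -0.0, -0.0]
wrist_force: [0.1, 0.5, -2.6]
gripper_width: 0.118
gripper_force: 97.9
```

```bash
python3 -m crank '0 0 -.1 0 0 0;0 0 -.05 0 0 0;0 0 0 0 0 0'; python3 -m crank '0 0 0 0 0 0;0 0 0 0 0 0;0 0 0 0 0 0;0 0 0 0 0 0' -1; python3 -m crank '0 0 .3 0 0 0;0 0 .7 0 0 0;0 0 1 0 0 0;0 0 1 0 0 0;0 0 1 0 0 0'; python3 -m crank '-.5 -.8 .5 0 0 0;-.5 -1 .2 0 0 0;0 -1 0 0 0 0;0 -1 0 0 0 0;0 0 0 0 0 0';python3 - <<'E'
from h import *
c=cam("wrist");s=cam("side")
cv2.imwrite("pics/s16.png",np.hstack([cv2.resize(s["im"][140:340,160:360],(400,400),interpolation=2),c["im"][:,240:]]))
E
```

```text
t: 39.52
eef_pos: [0.5103, 0.4003, 0.1025]
ee_rot: [0.081, 0.997, 0.0, 0.0]
wrist_force: [-0.8, 0.2, 1.7]
gripper_width: 0.117
gripper_force: 98.5
t: 40.02
eef_pos: [0.5102, 0.3996, 0.102]
ee_rot: [0.082, 0.997, -0.0, 0.0]
wrist_force: [0.2, 0.2, 0.3]
gripper_width: 0.948
gripper_force: 0.0
t: 40.65
eef_pos: [0.5105, 0.3999, 0.2249]
ee_rot: [0.082, 0.997, 0.001, 0.001]
wrist_force: [-0.3, 0.4, 0.7]
gripper_width: 1.005
gripper_force: 0.0
t: 41.28
eef_pos: [0.4812, 0.2832, 0.2448]
ee_rot: [0.084, 0.997, 0.0, 0.001]
wrist_force: [0.6, 0.0, -0.4]
gripper_width: 1.006
gripper_force: 0.0
```

View pics/s16.png

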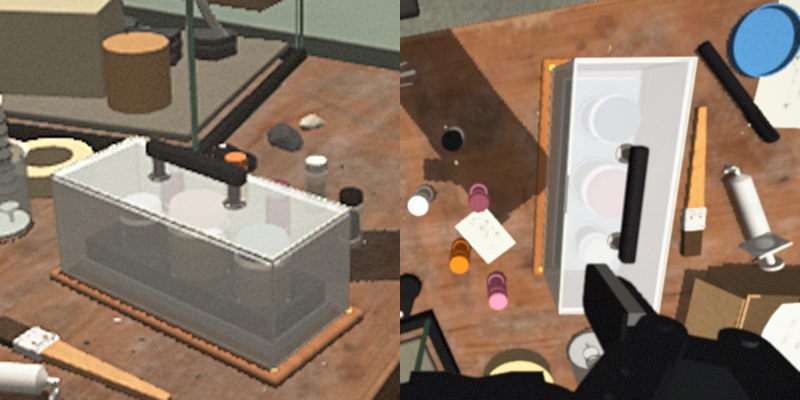

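The cover stands flat on the plinth with an even margin. All three jars are inside, and both vials still stand. Handing in.

```bash
python3 -c "
from workcell import robot
print(robot.close_job())"
```

```text
the job is handed in; nothing more can be done
None
```

The three jars are down in their own pockets, the dust cover stands flat on the plinth over them, both vials were left where they stood, and the job is handed in (about 41 s used; no verdict was shown).

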